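Tidy away the jar, then draw the screwdriver out from under the case hood

ROBOT

A 6-joint arm with a two-finger parallel gripper is mounted at the origin on a cart in front of the work surface, level with it; the furniture and walls round the work are solid. World frame = base frame: x ahead of the robot, y to its left, z up, the work surface at z = 0. Lengths are in m, angles in rad, forces in N, time in s.
With the tool pointing down it reaches from about 0.325 to 0.925 m from the base axis. Payload 3.1 kg.
Tool frame: the origin (TCP) lies midway between the tips of the shut fingers; the grasp point (between the pads) lies pinch_z behind it (pinch_z is the distance from the TCP to the grasp point, in m); z points along the fingers, y is the line along which they close (so a half turn about z gives the same grasp; the last joint's range is limited). The gripper opens to 85 mm and grips with 20 to 120 N. Pads are 22 mm wide; open, the fingers measure 114 mm over their backs; the gripper's body (76 mm by 85 mm) begins 54 mm behind the grasp point. The pads swing forward as they close: fully open they stand 13 mm farther back than shut.
Start: joints at [-0.112, 0.217, 1.613, -0, 1.311, -0.112], TCP at [0.625, 0, 0.231] pointing down, gripper open.
Joint ranges: [-2.75, 2.75], [-0.78, 2.1], [0.31, 2.55], [-1.13, 4.27], [0.13, 2.63], [-2.58, 2.58]. Speed limits (rad/s): [2.79, 2.79, 3.14, 3.14, 3.14, 3.14].

INTERFACE

Orientations are given as a unit quaternion [w, x, y, z].
In Python, from cell import sense, camera, get_calibration, sign_off, pinch_z gives the robot as it stands.
- The arm moves only by the tool carry_out, never from a script. Its argument "moves" is a list of rows, each a list of 3 entries, a list of its own where there are three numbers: the shift along the tool's x, y, z in cm, then the turn, a rotation vector about the tool's x, y, z in rad, then the finger opening in cm, from 0 to 8.54. In form: [[[dx, dy, dz], [wx, wy, wz], jaw], ...]. A call has 1 to 8 rows; each row shifts and turns the commanded pose from where the row before left it, along the tool's axes as they then stand; what a row does not reach is not made up. A row lasts 1/8 s, in which the tool goes at most 62.5 mm and 10.7 degrees, less where a joint would pass 70% of its speed; a pose out of reach is approached as far as the arm can. A call with a gripper value outside its range is refused whole. The fingers move at their own pace and stop on an object; "grip_force" is the grip in N (left out, the last holds). Time passes only in rows, so rows that do not move let the fingers close. It gives the time, the measured TCP pose, the force, the opening and the grip force at its end, in the units of the state.
- sense(): the state, without advancing time (a new reading comes with each control period).
- camera(name): name is "scene" or "side" or "wrist"; returns (picture, depth): 384x512x3 uint8, red, green, blue; 384x512 float32, m along the optical axis (not along the pixel's ray), 0 where there is no reading.
- get_calibration(name): a dict with "mtx" (3x3 intrinsics, pixels), "R" (3x3) and "t" (3): a world point X has camera coordinates R X + t. Camera axes: x right, y down, z forward; pixel columns grow to the right and rows downward; lengths in m; the calibration is good to about 2 mm. A picture is of the moment at which its call begins: read the wrist's pose just before it. get_calibration takes no time and is no camera call; for the wrist camera it gives the pose at the moment of the call.
- sign_off(): hands the job in; it is judged then, once.
The state is a dict: "clock": time; "joint_positions": joint angles; "qvel": joint speeds; "tau": joint torques, N m; "eef_pos": TCP position; "ee_rot": TCP orientation; "wrist_force": force on the tool from outside, world axes, zero at the start; "moment": the same for the moment, N m; "finger_gap": opening from 0.0 (shut) to 1.0 (fully open); "grip_force": force on a finger pad.
Only numpy, scipy, OpenCV 4.12 (cv2) and the standard library are available. Lean on these libraries where they do the work, as an engineer would, in place of code of your own. Each camera call takes 0.05 s, during which the arm holds its last target. There are 200 camera calls.

TASK

Take the jar out of the open tool case and stand it upright on the free near end of the low plywood board, wholly on the board and in line with the jar and the spool already there, without pushing those about. Then take the screwdriver by its handle, tip it handle-up, draw it out diagonally from under the hood of the case without levering it hard against the case, and finish still holding it in the gripper, at rest, with every part of it at least 5 cm higher than the top of the hood. Do not put it down: the program ends while it is held there.

Things in the scene. Friction and masses are not known exactly. Their poses are not given: they have to be found in the camera images.
- case: Grey sheet-metal tool case, fixed, 252 (x) x 182 (y) mm; origin: centre of its underside, on the bench. Floor 5 mm, walls 6 mm thick. From x = -126 to -19 mm a fixed flat hood roofs it (underside 83, top 91 mm above the bench); from x = -19 to +120 mm it is an open mouth with side and end walls 57 mm high. The jar stands on its floor in the mouth at y about +43 mm.
- mouth (a point): Middle of the case's open mouth at rim height, 55 mm above the bench, 49 mm from the case's centre along its x; same axes. Two rubber saddles on the case floor carry the screwdriver, at case x = +92 and -70 mm, y = -40 mm; each 12 mm along x, 46 mm wide, its cheeks 27 mm above the bench.
- jar_mid (a point): Centre (half-way up) of the lidded clear jar that stands in the case mouth: 60 mm diameter, 69 mm high, black lid, about 0.12 kg, z up.
- driver_mid (a point): Middle of the screwdriver's axis, 28 mm above the bench. 210 mm long; acts as a round rod 26 mm thick over its whole length, 0.08 kg. Its y runs along the tool from shaft tip (-105 mm) to handle butt (+105 mm). It lies along the case's x at case y = -40 mm, tip under the hood, butt at the case's +x, about 12 mm from the end wall. The handle is the 90 mm next to the butt.
- shaft_tip (a point): Point of the screwdriver's shaft, on its axis, 105 mm from its middle.
- butt (a point): Butt end of the screwdriver's handle, on its axis, 105 mm from its middle.
- driver: The screwdriver itself; origin on the underside at mid-length, 12.5 mm from its axis; same axes as driver_mid.
- jar: The jar from the case; origin at the centre of its foot, 34.5 mm below jar_mid.
- board: Low plywood riser board, fixed to the bench, 90 (its x) x 240 (its y) mm, top 18 mm above the bench. Origin: centre of its underside. The row runs along its y: a jar and a spool stand on its middle line (x = 0) at y = 0 and y = -75 mm, in either order; the end towards +y, the one nearer the robot, is free.
- free_place (a point): Point on the board's top surface, in the middle of its free end (75 mm from the middle of the board along its +y), where the centre of the jar's foot belongs; same axes as the board.
- row_jar_mid (a point): Centre of the other lidded jar (60 mm diameter, 69 mm high), loose, standing on the board; not to be moved.
- row_spool_mid (a point): Centre of the thread spool (58 mm diameter, 60 mm high), loose, standing on the board; not to be moved.
Not all that is in view belongs to the job. Leave any blue or purple look-alike of the jar alone.

How it is judged:
By the outcome, as a careful person would: the job done as asked, in the order asked, and still so for the second after the job is handed in, while the arm keeps its last pose, push and grip.
It also fails if it takes over 54 s, if anything falls off the work surface, if the arm or the gripper's body presses on something with over 40 N, if the wrist force passes 120 N, or if a joint passes its speed limit or range.

## Working session

There is one attempt and no reset: what is moved stays moved. The work goes in short steps, Python scripts to look and compute and a tool call to move; the robot and the scene stay as the last step left them, time stands still between calls to the robot, and variables do not carry over. Pictures are saved under pics/ and viewed, at most 10 in all, crops included, and the job is handed in when it is done.

Besides the shell and the picture viewer there is one more tool, called after "Request:" by a JSON object that holds its "api" and its "payload". carry_out: Moves the arm, as the interface text tells. Its arguments: {"type":"object","properties":{"moves":{"type":"array"},"grip_force":{"type":"number"}},"required":["moves"]}

```bash
mkdir -p pics
cat > h.py <<'E'
import numpy as np, cv2
from cell import sense, camera, get_calibration, sign_off, pinch_z
def snap(n,f):
    c=get_calibration(n); p,d=camera(n); cv2.imwrite(f'pics/{f}.png',p[:,:,::-1]); np.savez(f'pics/{f}.npz',p=p,d=d,**{k:np.array(c[k]) for k in('mtx','R','t')})
def load(f): return np.load(f'pics/{f}.npz')
def cloud(f):
    z=load(f); d=z['d']; v,u=np.mgrid[:384,:512]
    K=z['mtx']; c=np.stack([(u-K[0,2])/K[0,0]*d,(v-K[1,2])/K[1,1]*d,d],-1)
    X=(c-z['t'])@z['R']; X[d==0]=np.nan
    return X
E
python3 - <<'E'
from h import *
snap('scene','s0'); snap('side','d0'); snap('wrist','w0')
print(pinch_z, sense())
a=[cv2.imread(f'pics/{n}.png') for n in('s0','d0','w0')]
cv2.imwrite('pics/all0.png',cv2.resize(np.vstack([np.hstack(a[:2]),np.hstack([a[2],a[2]*0])]),(800,600)))
E
```

```text
0.0187 {'clock': 0.15, 'joint_positions': array([-1.12210323e-01,  2.17583810e-01,  1.61462072e+00, -3.11856011e-06,
        1.31129300e+00, -1.12210646e-01]), 'qvel': array([ 0.00060319, -0.003004  , -0.00453095,  0.00225875, -0.00087381,
       -0.00010384]), 'tau': array([-7.99202871e-05, -3.97448480e+01, -3.04417098e+01, -1.00294717e-04,
        5.82056644e-03,  2.66571755e-05]), 'eef_pos': array([6.24354670e-01, 8.75216956e-05, 2.30237599e-01]), 'ee_rot': array([-7.43713878e-04,  7.07106062e-01,  7.07106859e-01, -5.95006063e-04]), 'wrist_force': array([ 0.77614295, -0.04164439,  0.49451293]), 'moment': array([-0.03567731, -0.03273533,  0.0026165 ]), 'grip_force': 0.0, 'finger_gap': 0.9950101750401339}
```

View pics/all0.png

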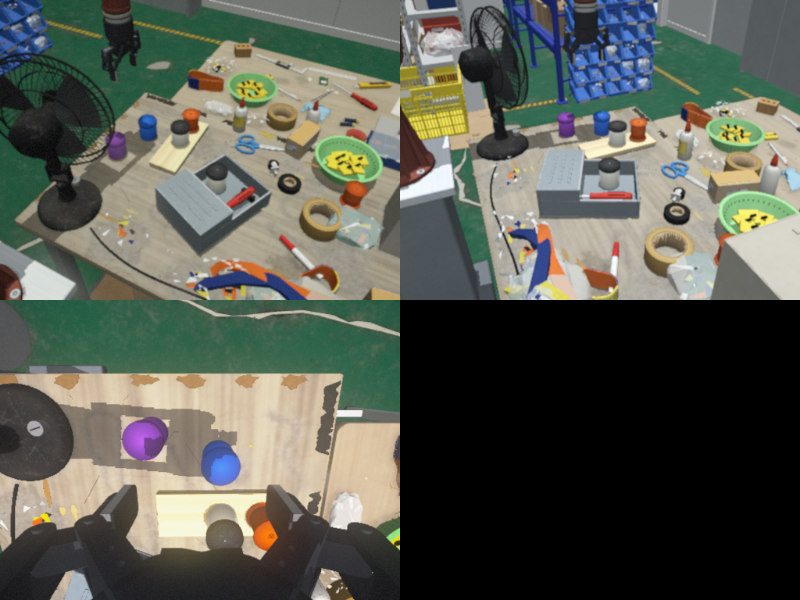

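The scene and side views show the case with its hood to the left of the mouth, with the jar and red screwdriver inside. The board has a jar (180,133 in the scene view) and an orange spool (191,120), and its left end is free. I'll fuse the depth images into a top view.

Run:
```python
from h import *
X=np.vstack([cloud(f).reshape(-1,3) for f in('s0','d0','w0')]); C=np.vstack([load(f)['p'].reshape(-1,3) for f in('s0','d0','w0')])
m=np.isfinite(X[:,0])&(X[:,2]<.16)&(X[:,2]>-.02); X=X[m];C=C[m]
o=np.argsort(X[:,2]);X=X[o];C=C[o]
# top view: x up (0.2..0.95), y left (+0.5..-0.5); 800 px/m
u=((.5-X[:,1])*800).astype(int); v=((.95-X[:,0])*800).astype(int)
ok=(u>=0)&(u<800)&(v>=0)&(v<600); im=np.zeros((600,800,3),np.uint8); im[v[ok],u[ok]]=C[ok][:,::-1]
im=cv2.dilate(im,np.ones((2,2)))
for k in range(0,800,80): cv2.line(im,(k,0),(k,8),(255,255,255),1); cv2.putText(im,f'{.5-k/800:.1f}',(k,20),0,.4,(255,255,255),1)
for k in range(0,600,80): cv2.putText(im,f'{.95-k/800:.2f}',(0,k+4),0,.4,(255,255,255),1)
cv2.imwrite('pics/top.png',im)
```

```text
(no output)
```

View pics/top.png

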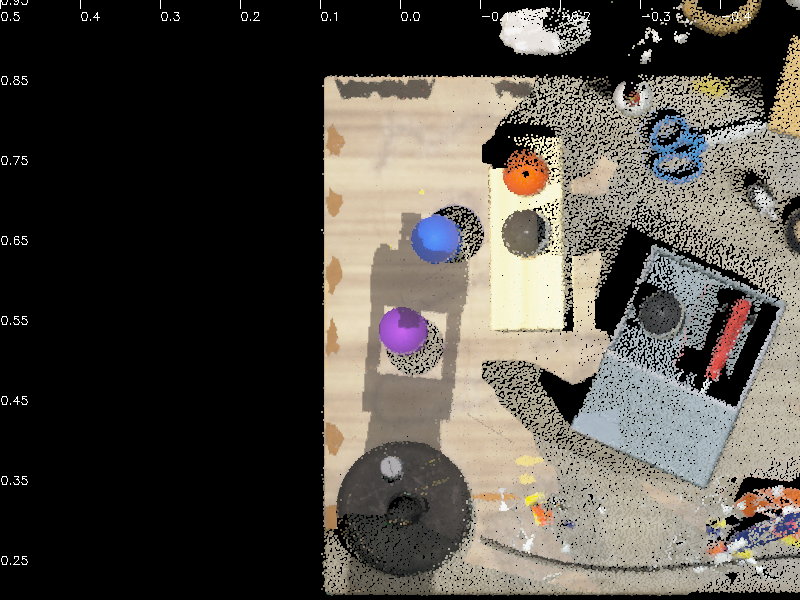

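Run:
```python
from h import *
X=np.vstack([cloud(f).reshape(-1,3) for f in('s0','d0')]); C=np.vstack([load(f)['p'].reshape(-1,3) for f in('s0','d0')]).astype(int)
def sel(x0,x1,y0,y1,z0,z1):
    return (X[:,0]>x0)&(X[:,0]<x1)&(X[:,1]>y0)&(X[:,1]<y1)&(X[:,2]>z0)&(X[:,2]<z1)
def rect(m): 
    r=cv2.minAreaRect((X[m][:,:2]*1000).astype(np.float32)); print(m.sum(),r,cv2.boxPoints(r).round().tolist(),np.median(X[m][:,2]))
print('hood');rect(sel(.3,.6,-.45,-.2,.086,.096))
print('case rim');rect(sel(.3,.7,-.5,-.2,.05,.062))
print('board');rect(sel(.5,.8,-.22,-.08,.014,.022))
def circ(m):
    (c,r)=cv2.minEnclosingCircle((X[m][:,:2]*1000).astype(np.float32)); print(m.sum(),c,r,np.median(X[m][:,2]))
print('jar');circ(sel(.5,.62,-.36,-.26,.069,.08))
print('rjar');circ(sel(.6,.685,-.2,-.1,.082,.093))
print('spool');circ(sel(.695,.78,-.2,-.1,.073,.084))
red=(C[:,0]>150)&(C[:,1]<80)&(C[:,2]<90)
print('driver');rect(red&sel(.4,.65,-.5,-.3,.02,.06))
m=red&sel(.4,.65,-.5,-.3,.02,.06); print(np.percentile(X[m][:,2],[5,50,95]))
for zz in np.arange(.02,.8,.06):
    m=sel(.1,.5,-.3,.4,zz,zz+.06)
    if m.sum()>20: print('fan z',zz.round(2),m.sum(),np.percentile(X[m][:,0],[1,99]).round(3),np.percentile(X[m][:,1],[1,99]).round(3))
```

```text
hood
7007 ((426.06707763671875, -319.2314453125), (184.83746337890625, 111.12281799316406), 66.11271667480469) [[338.0, -381.0], [439.0, -426.0], [514.0, -257.0], [413.0, -212.0]] 0.09013163546119589
case rim
2215 ((475.9085693359375, -359.70184326171875), (274.5994567871094, 327.8389587402344), 84.23885345458984) [[299.0, -480.0], [625.0, -513.0], [653.0, -240.0], [327.0, -207.0]] 0.05502660676429789
board
2918 ((658.6776123046875, -158.403076171875), (245.7823486328125, 94.58671569824219), 0.5089257955551147) [[535.0, -112.0], [536.0, -207.0], [782.0, -205.0], [781.0, -110.0]] 0.017831814510340382
jar
862 (555.9125366210938, -327.3310852050781) 32.097740173339844 0.07377018648235845
rjar
590 (659.1968994140625, -159.4150390625) 32.32640075683594 0.0864117257079074
spool
483 (733.2056274414062, -157.40272521972656) 30.66021728515625 0.07779263299920819
driver
477 ((526.0579833984375, -410.3537902832031), (18.97832489013672, 106.44297790527344), 66.69847869873047) [[473.0, -398.0], [571.0, -440.0], [579.0, -423.0], [481.0, -381.0]] 0.03673088052030531
[0.03266228 0.03673088 0.04054503]
fan z 0.02 5611 [0.241 0.409] [-0.291  0.06 ]
fan z 0.08 3229 [0.297 0.496] [-0.299  0.016]
fan z 0.14 2124 [0.293 0.392] [-0.099  0.034]
fan z 0.2 2380 [0.26  0.405] [-0.132  0.135]
fan z 0.26 6325 [0.238 0.406] [-0.138  0.109]
fan z 0.32 6348 [0.247 0.401] [-0.13   0.117]
fan z 0.38 2703 [0.302 0.392] [-0.105  0.101]
```

Run:
```python
from h import *
X=np.vstack([cloud(f).reshape(-1,3) for f in('s0','d0','w0')])
X=X[np.isfinite(X[:,0])]
for a,b in((.18,.3),(.3,.5)):
    m=(X[:,2]>a)&(X[:,2]<b)&(X[:,0]>.1)&(X[:,0]<.5)&(abs(X[:,1])<.25)
    H,_,_=np.histogram2d(X[m][:,0],X[m][:,1],bins=[np.arange(.2,.46,.02),np.arange(-.2,.2,.02)])
    print(a,b);
    for i in range(len(H)-1,-1,-1): print('%.2f'%(.2+.02*i),''.join('%4d'%min(k,999) for k in H[i][::-1]))
m=(X[:,2]>.18)&(X[:,0]<.5)&(X[:,0]>.1)&(abs(X[:,1])<.25); print(X[m].max(0),X[m].min(0))
m=(X[:,2]>.2)&(X[:,0]>.5)&(X[:,0]<.8)&(abs(X[:,1])<.2)
for z in np.arange(.2,.8,.03):
    k=X[m&(X[:,2]>z)&(X[:,2]<z+.03)]
    if len(k)>5: print('arm',z.round(2),len(k),k.min(0).round(3),k.max(0).round(3))
```

```text
0.18 0.3
0.42    0   0   0   0   0   0   0   0   0   0   0   0   0   0   0   0   0   0   0
0.40    0   0   0   0   0   0   0   0   0  12  35  43  73  44  31  88   0   0   0
0.38    0   0   0   0   0   0   0  29  58  80  47  67  49  64  43  87   3   0   0
0.36    0   0   0   0   0  18  36   6   0  54 276  65   0  60 233 257   4   0   0
0.34    0   0   0  15   3   0   0   0  83 333 114  97 147 288  98   0   0   0   0
0.32    0   2  39  29  45  32   2  33  79  19 109 315 216  71   0   0   0   0   0
0.30    0   3  37  15   0   0   0   0   0 164 235 222  14   0   0   0   0   0   0
0.28    0   0  26  31  16  36   2   0   1 190  23 129 159   0   0   0   0   0   0
0.26    0   0   0   0   0   0   0   0   0   0   3 173 209   0   0   0   0   0   0
0.24    0   0   0   0   0   0   0   0   9  58 271 294   1   0   0   0   0   0   0
0.22    0   0   0   0   0   0   0   0  15 113   1   0   0   0   0   0   0   0   0
0.20    0   0   0   0   0   0   0   0   0   0   0   0   0   0   0   0   0   0   0
0.3 0.5
0.42    0   0   0   0   0   0   0   0   0   0   0   0   0   0   0   0   0   0   0
0.40    0   0   0
[... 712 characters left out ...]
   0   0
0.22    0   0   0   0   0   0   0   0   9  45   0   0   0   0   0   0   0   0   0
0.20    0   0   0   0   0   0   0   0   0   0   0   0   0   0   0   0   0   0   0
[0.41032996 0.20812685 0.43898166] [ 0.10057986 -0.14224268  0.18006811]
arm 0.23 1557 [ 0.565 -0.014  0.242] [0.681 0.013 0.26 ]
arm 0.26 4286 [ 0.552 -0.017  0.26 ] [0.695 0.015 0.29 ]
arm 0.29 29489 [ 0.548 -0.024  0.29 ] [0.7   0.019 0.32 ]
arm 0.32 11190 [ 0.55  -0.026  0.32 ] [0.697 0.022 0.35 ]
arm 0.35 771 [ 0.584 -0.041  0.35 ] [0.661 0.026 0.38 ]
arm 0.38 1088 [ 0.584 -0.045  0.38 ] [0.657 0.034 0.41 ]
arm 0.41 935 [ 0.586 -0.041  0.41 ] [0.658 0.031 0.44 ]
arm 0.44 382 [ 0.588 -0.035  0.44 ] [0.639 0.022 0.463]
```

Request:
{"api": "carry_out", "payload": {"moves": [[[-4,-0.9,0],[0,0,0],8.5],[[-4.2,-0.9,0],[0,0,0],8.5],[[-4.2,-0.9,0],[0,0,0],8.5],[[-4.2,-0.9,0],[0,0,0],8.5],[[-4.2,-0.9,0],[0,0,0],8.5],[[-4.2,-0.9,0],[0,0,0],8.5],[[-4,-0.8,0],[0,0,0],8.5],[[-3.7,-0.6,0],[0,0,0],8.5]]}}

```text
clock: 1.15
eef_pos: [0.5563, -0.3282, 0.2308]
ee_rot: [-0.0, 0.707, 0.707, -0.0]
wrist_force: [-0.5, 0.6, -0.4]
finger_gap: 0.998
grip_force: 0.0
```

Request:
{"api": "carry_out", "payload": {"moves": [[[0,0,0],[0,0,0.14],8.5],[[0,0,0],[0,0,0.14],8.5],[[0,0,0],[0,0,0.14],8.5],[[0,0,0],[0,0,0],8.5],[[0,0,0],[0,0,0],8.5]]}}

```text
clock: 1.78
eef_pos: [0.5569, -0.3268, 0.231]
ee_rot: [-0.0, 0.838, 0.545, -0.0]
wrist_force: [-0.1, 0.3, -1.0]
finger_gap: 0.994
grip_force: 0.0
```

Run:
```python
from h import *
s=sense(); print(s['joint_positions'],s['eef_pos'],s['ee_rot'],s['wrist_force'])
snap('scene','s1'); snap('wrist','w1')
for f in('s1','w1'):
    X=cloud(f).reshape(-1,3)
    m=(X[:,0]>.5)&(X[:,0]<.61)&(X[:,1]>-.38)&(X[:,1]<-.28)&(X[:,2]>.069)&(X[:,2]<.08)
    if m.sum()>20: print(f,m.sum(),cv2.minEnclosingCircle((X[m][:,:2]*1000).astype(np.float32)),np.median(X[m][:,2]))
a=[cv2.imread(f'pics/{n}.png') for n in('s1','w1')]
cv2.imwrite('pics/all1.png',cv2.resize(np.hstack(a),(800,300)))
```

```text
[-6.39373536e-01  2.60611656e-01  1.56128711e+00  1.17384108e-06
  1.32022760e+00 -2.21382724e-01] [ 0.55687648 -0.32684581  0.23100548] [-2.50409673e-04  8.38428658e-01  5.45011297e-01 -9.22274903e-05] [-0.1068783   0.28556823 -0.96300229]
s1 465 ((554.014892578125, -326.6307067871094), 30.635005950927734) 0.07336831004819455
w1 2189 ((557.7108764648438, -325.8156433105469), 30.044734954833984) 0.07451494611093845
```

View pics/all1.png

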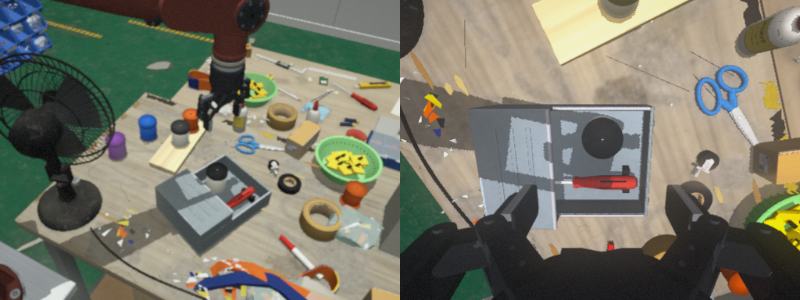

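Request:
{"api": "carry_out", "payload": {"moves": [[[0,0,3.5],[0,0,0],8.5],[[0,0,4],[0,0,0],8.5],[[0,0,4],[0,0,0],8.5],[[0,0,3.5],[0,0,0],8.5],[[0,0,3],[0,0,0],8.5],[[0,0,2.1],[0,0,0],8.5],[[0,0,0],[0,0,0],8.5],[[0,0,0],[0,0,0],8.5]]}}

```text
clock: 2.88
eef_pos: [0.5584, -0.3279, 0.0313]
ee_rot: [0.002, 0.839, 0.544, 0.001]
wrist_force: [2.2, -1.3, 0.8]
finger_gap: 0.992
grip_force: 1.1
```

Request:
{"api": "carry_out", "payload": {"moves": [[[0,0,0],[0,0,0],6.5],[[0,0,0],[0,0,0],5],[[0,0,0],[0,0,0],5],[[0,0,0],[0,0,0],5],[[0,0,0],[0,0,0],5]], "grip_force": 40}}

```text
clock: 3.5
eef_pos: [0.5569, -0.3269, 0.0305]
ee_rot: [-0.0, 0.839, 0.544, -0.0]
wrist_force: [-1.1, 0.6, 4.1]
finger_gap: 0.691
grip_force: 43.4
```

Run:
```python
from h import *
from scipy.optimize import least_squares
s=sense(); print(s['joint_positions'],s['eef_pos'])
P=[([-.1122,.2176,1.6146,1.3113],[.62435,.0001,.2302]),([-.63937,.26061,1.56129,1.32023],[.55688,-.32685,.23101]),(s['joint_positions'][[0,1,2,4]],s['eef_pos'])]
def f(p):
    L1,L2,h,off,a=p; r=[]
    for q,x in P:
        R=np.sqrt(x[0]**2+x[1]**2-off**2)
        r+=[L1*np.sin(q[1])+L2*np.sin(q[1]+q[2])+a-R, h+L1*np.cos(q[1])+L2*np.cos(q[1]+q[2])-x[2], 1*(q[0]+np.arctan2(off,R)-np.arctan2(x[1],x[0]))]
    return r
o=least_squares(f,[.42,.5,.1,.07,0]); print(o.x,np.abs(o.fun).max())
X=cloud('s1').reshape(-1,3)
for z in np.arange(.2,.9,.04):
    k=X[(X[:,2]>z)&(X[:,2]<z+.04)&(X[:,0]>.3)&(X[:,0]<.8)&(X[:,1]<-.15)&(X[:,1]>-.55)]
    if len(k)>20: print('arm',z.round(2),len(k),np.percentile(k,2,axis=0).round(3),np.percentile(k,98,axis=0).round(3))
```

```text
[-6.39389211e-01  4.86846833e-01  1.67343929e+00  9.58790495e-07
  9.81577763e-01 -2.19441676e-01] [ 0.55694159 -0.32690689  0.03050952]
[0.37533559 0.55372892 0.00645872 0.06999961 0.00647277] 0.002359537253861621
arm 0.24 323 [ 0.502 -0.356  0.245] [ 0.603 -0.299  0.279]
arm 0.28 802 [ 0.485 -0.366  0.282] [ 0.617 -0.289  0.319]
arm 0.32 924 [ 0.489 -0.364  0.321] [ 0.611 -0.29   0.358]
arm 0.36 896 [ 0.517 -0.364  0.361] [ 0.556 -0.297  0.399]
arm 0.4 1044 [ 0.519 -0.362  0.401] [ 0.562 -0.296  0.439]
arm 0.44 1031 [ 0.521 -0.36   0.44 ] [ 0.556 -0.301  0.479]
arm 0.48 811 [ 0.46  -0.389  0.481] [ 0.544 -0.32   0.52 ]
arm 0.52 3822 [ 0.389 -0.392  0.521] [ 0.546 -0.234  0.559]
arm 0.56 3203 [ 0.308 -0.358  0.561] [ 0.503 -0.192  0.598]
arm 0.6 69 [ 0.301 -0.215  0.6  ] [ 0.322 -0.193  0.604]
```

Request:
{"api": "carry_out", "payload": {"moves": [[[0,0,-1],[0,0,0],5],[[0,0,-3],[0,0,0],5],[[0,0,-4],[0,0,0],5],[[0,0,-4],[0,0,0],5],[[4,-1,0],[0,0,0],5],[[4.5,-1.2,0],[0,0,0],5],[[4.5,-1.2,0],[0,0,0],5],[[3.4,-0.9,0],[0,0,0],5]]}}

```text
clock: 4.5
eef_pos: [0.5841, -0.1576, 0.1499]
ee_rot: [-0.001, 0.839, 0.544, -0.0]
wrist_force: [-0.5, -0.1, -1.0]
finger_gap: 0.69
grip_force: 43.5
```

Request:
{"api": "carry_out", "payload": {"moves": [[[0,0,0],[0,0,0.144],5],[[0,0,0],[0,0,0.144],5],[[0,0,0],[0,0,0.144],5],[[0,0,0],[0,0,0.144],5],[[0,0,0],[0,0,0.144],5],[[0,0,0],[0,0,0.144],5],[[0,0,0],[0,0,0.144],5],[[0,0,0],[0,0,0.144],5]]}}

```text
clock: 5.5
eef_pos: [0.584, -0.1595, 0.1498]
ee_rot: [-0.0, 1.0, -0.003, -0.001]
wrist_force: [-0.1, 0.1, -1.7]
finger_gap: 0.695
grip_force: 43.2
```

Request:
{"api": "carry_out", "payload": {"moves": [[[0,0,0],[0,0,0],5],[[0,0,0],[0,0,0],5]]}}

```text
clock: 5.75
eef_pos: [0.5844, -0.1596, 0.1501]
ee_rot: [-0.0, 1.0, 0.0, -0.0]
wrist_force: [-0.4, 0.6, -1.6]
finger_gap: 0.693
grip_force: 43.2
```

Run:
```python
from h import *
s=sense(); print(s['joint_positions'],s['eef_pos'],s['ee_rot'],s['finger_gap'])
snap('scene','s2'); snap('wrist','w2'); snap('side','d2')
for f in('s2','w2','d2'):
    X=cloud(f).reshape(-1,3)
    for n,b in dict(rjar=(.6,.7,-.21,-.1,.082,.093),spool=(.695,.78,-.21,-.1,.073,.084),held=(.54,.63,-.22,-.1,.188,.2)).items():
        m=(X[:,0]>b[0])&(X[:,0]<b[1])&(X[:,1]>b[2])&(X[:,1]<b[3])&(X[:,2]>b[4])&(X[:,2]<b[5])
        if m.sum()>20: print(f,n,m.sum(),cv2.minEnclosingCircle((X[m][:,:2]*1000).astype(np.float32)),np.median(X[m][:,2]))
    m=(X[:,0]>.5)&(X[:,0]<.8)&(X[:,1]>-.22)&(X[:,1]<-.1)&(X[:,2]>.015)&(X[:,2]<.021)
    if m.sum()>20: print(f,'board',m.sum(),cv2.boxPoints(cv2.minAreaRect((X[m][:,:2]*1000).astype(np.float32))).round(1).tolist())
a=[cv2.imread(f'pics/{n}.png') for n in('s2','w2','d2')]
cv2.imwrite('pics/all2.png',cv2.resize(np.vstack([np.hstack(a[:2]),np.hstack([a[2],a[2]*0])]),(800,600)))
```

```text
[-3.82434355e-01  2.56560530e-01  1.72589205e+00  2.67297016e-05
  1.15970666e+00  1.18754396e+00] [ 0.58435863 -0.15959268  0.15010172] [-1.17188678e-04  9.99999878e-01  4.03662681e-04 -2.58205429e-04] 0.6934347724369126
s2 rjar 166 ((657.1842041015625, -162.2524871826172), 28.7684268951416) 0.08590293650321354
s2 spool 183 ((734.9132080078125, -160.22665405273438), 31.929174423217773) 0.07698410074564849
s2 held 405 ((577.1717529296875, -156.6939239501953), 48.916297912597656) 0.19279850652880762
s2 board 1482 [[535.9000244140625, -113.5], [536.9000244140625, -204.6999969482422], [778.7999877929688, -202.10000610351562], [777.7999877929688, -110.80000305175781]]
w2 rjar 5665 ((660.1922607421875, -156.84439086914062), 30.015764236450195) 0.08743450223442976
w2 spool 2256 ((728.1689453125, -155.9893798828125), 27.61615562438965) 0.07837328066372795
w2 held 13615 ((591.3128662109375, -159.410888671875), 52.71482849121094) 0.1941435150586173
w2 board 9172 [[554.2000122070312, -113.0999984741211], [555.4000244140625, -203.3000030517578], [750.2000122070312, -200.89999389648438], [749.0999755859375, -110.5999984741211]]
d2 rjar 258 ((659.419921875, -158.24053955078125), 31.309383392333984) 0.0872004818804187
d2 spool 211 ((736.8968505859375, -159.4839630126953), 31.144493103027344) 0.07819599325348946
d2 held 175 ((581.9139404296875, -164.3064727783203), 44.89516830444336) 0.19404829611457566
d2 board 1229 [[539.4000244140625, -112.0999984741211], [539.9000244140625, -206.89999389648438], [780.5999755859375, -205.60000610351562], [780.0999755859375, -110.80000305175781]]
```

View pics/all2.png

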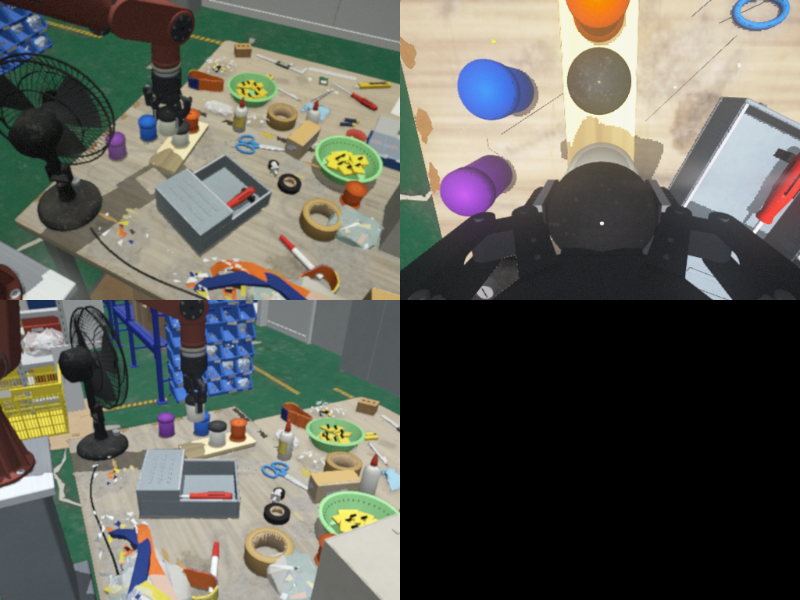

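The jar is held upright over the free end of the board (wrist view around 602,225), in line with the row jar and spool. I'll lower it.

Request:
{"api": "carry_out", "payload": {"moves": [[[0,0,2.5],[0,0,0],5],[[0,0,3],[0,0,0],5],[[0,0,2.5],[0,0,0],5],[[0,0,1.5],[0,0,0],5],[[0,0,0.7],[0,0,0],5],[[0,0,0.3],[0,0,0],5],[[0,0,0],[0,0,0],5],[[0,0,0],[0,0,0],5]]}}

```text
clock: 6.9
eef_pos: [0.5854, -0.16, 0.0463]
ee_rot: [0.0, 1.0, -0.001, 0.001]
wrist_force: [-0.2, 0.2, -1.2]
finger_gap: 0.693
grip_force: 43.3
```

Run:
```python
from h import *
s=sense(); print(s['joint_positions'],s['eef_pos'],s['wrist_force'],s['moment'])
snap('scene','s3')
cv2.imwrite('pics/s3c.png',cv2.resize(cv2.imread('pics/s3.png')[0:260,0:347],(800,600)))
```

```text
[-3.82389344e-01  3.94369357e-01  1.77091281e+00  1.03441522e-06
  9.74532102e-01  1.18954534e+00] [ 0.58538507 -0.15998406  0.0462884 ] [-0.22329369  0.18975966 -1.22172866] [ 0.01714846 -0.01313826  0.04035161]
```

View pics/s3c.png

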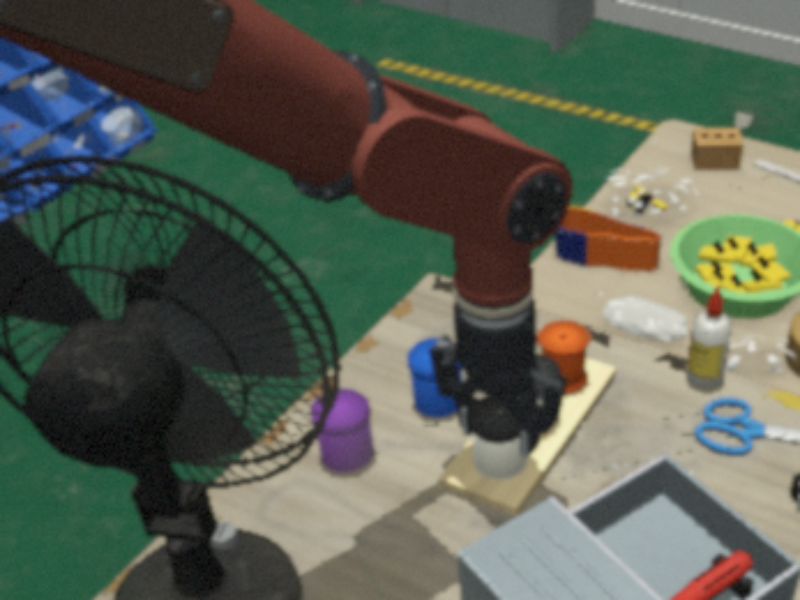

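Request:
{"api": "carry_out", "payload": {"moves": [[[-0.2,0,0.1],[0,0,0],5],[[0,0,0.1],[0,0,0],5],[[0,0,0.1],[0,0,0],5],[[0,0,0],[0,0,0],5]]}}

```text
clock: 7.45
eef_pos: [0.5825, -0.1597, 0.0435]
ee_rot: [-0.0, 1.0, -0.001, -0.0]
wrist_force: [-3.2, 1.8, 6.0]
finger_gap: 0.695
grip_force: 44.1
```

Request:
{"api": "carry_out", "payload": {"moves": [[[0,0,0],[0,0,0],6.2],[[0,0,0],[0,0,0],7.2],[[0,0,0],[0,0,0],8],[[0,0,0],[0,0,0],8],[[0,0,-1],[0,0,0],8],[[0,0,-3],[0,0,0],8],[[0,0,-4],[0,0,0],8],[[0,0,-4],[0,0,0],8]]}}

```text
clock: 8.45
eef_pos: [0.5826, -0.1597, 0.1641]
ee_rot: [0.0, 1.0, -0.001, 0.0]
wrist_force: [-0.1, -0.4, 0.1]
finger_gap: 0.938
grip_force: 0.0
```

Request:
{"api": "carry_out", "payload": {"moves": [[[0,0,-4],[0,0,0],8],[[0,0,-2],[0,0,0],8],[[0,0,0],[0,0,0],8],[[0,0,0],[0,0,0],8]]}}

```text
clock: 8.95
eef_pos: [0.5815, -0.1592, 0.2202]
ee_rot: [-0.001, 1.0, -0.001, -0.002]
wrist_force: [-0.1, 0.2, -0.6]
finger_gap: 0.94
grip_force: 0.0
```

Run:
```python
from h import *
s=sense(); print(s['joint_positions'],s['eef_pos'],s['ee_rot'])
for n,f in(('scene','s4'),('wrist','w4'),('side','d4')):
    snap(n,f); X=cloud(f).reshape(-1,3); C=load(f)['p'].reshape(-1,3).astype(int)
    for n,b in dict(placed=(.54,.626,-.21,-.1,.08,.093),rjar=(.626,.7,-.21,-.1,.082,.093),spool=(.695,.78,-.21,-.1,.073,.084)).items():
        m=(X[:,0]>b[0])&(X[:,0]<b[1])&(X[:,1]>b[2])&(X[:,1]<b[3])&(X[:,2]>b[4])&(X[:,2]<b[5])
        if m.sum()>20: print(f,n,m.sum(),cv2.minEnclosingCircle((X[m][:,:2]*1000).astype(np.float32)),np.median(X[m][:,2]))
    m=(C[:,0]>140)&(C[:,1]<80)&(C[:,2]<90)&(X[:,0]>.4)&(X[:,0]<.65)&(X[:,1]>-.5)&(X[:,1]<-.32)&(X[:,2]>.02)&(X[:,2]<.05)
    if m.sum()>20: print(f,'driver',m.sum(),cv2.minAreaRect((X[m][:,:2]*1000).astype(np.float32)))
    m=(X[:,0]>.3)&(X[:,0]<.55)&(X[:,1]>-.45)&(X[:,1]<-.2)&(X[:,2]>.086)&(X[:,2]<.096)
    if m.sum()>20: print(f,'hood',m.sum(),cv2.minAreaRect((X[m][:,:2]*1000).astype(np.float32)))
```

```text
[-3.83682058e-01  1.82061251e-01  1.67553522e+00 -1.11808360e-05
  1.28740192e+00  1.18835683e+00] [ 0.58146936 -0.15924743  0.2202333 ] [-6.31489355e-04  9.99998358e-01 -6.19706169e-04 -1.58145620e-03]
s4 placed 407 ((581.5767211914062, -160.82293701171875), 31.434162139892578) 0.08585667112247702
s4 rjar 338 ((657.4876708984375, -158.52734375), 30.609695434570312) 0.08609068783441853
s4 spool 274 ((732.3041381835938, -155.00454711914062), 30.37905502319336) 0.07711144629281382
s4 driver 306 ((530.8134155273438, -412.0924377441406), (18.424104690551758, 94.10199737548828), 67.93133544921875)
s4 hood 4215 ((424.83782958984375, -318.4025573730469), (184.4967041015625, 107.8687515258789), 65.62031555175781)
w4 placed 2564 ((583.6531982421875, -159.3822784423828), 30.10763931274414) 0.08742624416498855
w4 rjar 3197 ((660.2055053710938, -156.86988830566406), 29.97386360168457) 0.08739273537787476
w4 spool 2668 ((735.0450439453125, -155.98263549804688), 28.95550537109375) 0.07840588453767643
w4 driver 542 ((547.3646850585938, -416.1324768066406), (29.851137161254883, 63.92948913574219), 57.89811706542969)
w4 hood 2475 ((428.3177795410156, -316.87921142578125), (181.1610870361328, 106.77995300292969), 65.84342956542969)
d4 placed 288 ((581.9588012695312, -161.7075653076172), 31.550220489501953) 0.08704136791167694
d4 rjar 261 ((659.65771484375, -159.33062744140625), 32.43234634399414) 0.08726649846407697
d4 spool 212 ((736.5178833007812, -159.87025451660156), 30.765411376953125) 0.07840053812647568
d4 driver 240 ((524.4446411132812, -413.8166198730469), (12.282390594482422, 106.64151763916016), 67.32213592529297)
d4 hood 2810 ((427.7334899902344, -320.30950927734375), (182.9485321044922, 107.05982208251953), 66.0159912109375)
```

Request:
{"api": "carry_out", "payload": {"moves": [[[-0.8,3.7,0],[0,0,0],4.5],[[-0.8,4.3,0],[0,0,0],4.5],[[-0.9,4.4,0],[0,0,0],4.5],[[-0.9,4.4,0],[0,0,0],4.5],[[-0.8,4.3,0],[0,0,0],4.5],[[-0.8,3.9,0],[0,0,0],4.5],[[0,0,0],[0,0,0.14],4.5],[[0,0,0],[0,0,0.14],4.5]]}}

```text
clock: 10.1
eef_pos: [0.5313, -0.41, 0.2203]
ee_rot: [-0.001, 0.99, -0.143, -0.001]
wrist_force: [-0.5, -0.0, 0.8]
finger_gap: 0.529
grip_force: 0.0
```

Request:
{"api": "carry_out", "payload": {"moves": [[[0,0,0],[0,0,0.14],4.5],[[0,0,0],[0,0,0],4.5],[[0,0,0],[0,0,0],4.5]]}}

```text
clock: 10.48
eef_pos: [0.5321, -0.4094, 0.2214]
ee_rot: [-0.0, 0.978, -0.208, -0.001]
wrist_force: [-0.9, 0.4, -0.1]
finger_gap: 0.526
grip_force: 0.0
```

Run:
```python
from h import *
s=sense(); print(s['joint_positions'],s['eef_pos'],s['ee_rot'],s['finger_gap'])
snap('wrist','w5'); X=cloud('w5'); np.set_printoptions(suppress=True,precision=4)
C=load('w5')['p'].astype(int)
m=(C[...,0]>120)&(C[...,1]<70)&(C[...,2]<80)&(X[...,2]>.015)&(X[...,2]<.05)&(abs(X[...,0]-.53)<.1)&(abs(X[...,1]+.41)<.09)
print('driver',m.sum(),cv2.minAreaRect((X[m][:,:2]*1000).astype(np.float32)),np.percentile(X[m][:,2],[2,50,98]))
m=(X[...,2]>.086)&(X[...,2]<.096)&(X[...,0]<.55)&(X[...,0]>.3)
print('hood',m.sum(),cv2.boxPoints(cv2.minAreaRect((X[m][:,:2]*1000).astype(np.float32))))
# position of tcp and rim in case frame
cv2.imwrite('pics/w5b.png',cv2.resize(cv2.imread('pics/w5.png'),(800,600)))
```

```text
[-7.60218902e-01  3.21828663e-01  1.50317382e+00 -2.12885804e-05
  1.31800614e+00  1.22973219e+00] [ 0.53207797 -0.40935102  0.22139002] [-3.61659916e-04  9.78119236e-01 -2.08043885e-01 -6.08727079e-04] 0.5257971581967174
driver 539 ((524.63720703125, -405.61431884765625), (20.96944808959961, 94.04148864746094), 65.83299255371094) [0.0332 0.0375 0.0414]
hood 8003 [[ 245.1858 -601.7644]
 [ 343.9305 -645.163 ]
 [ 514.5457 -256.9634]
 [ 415.801  -213.5648]]
```

View pics/w5b.png

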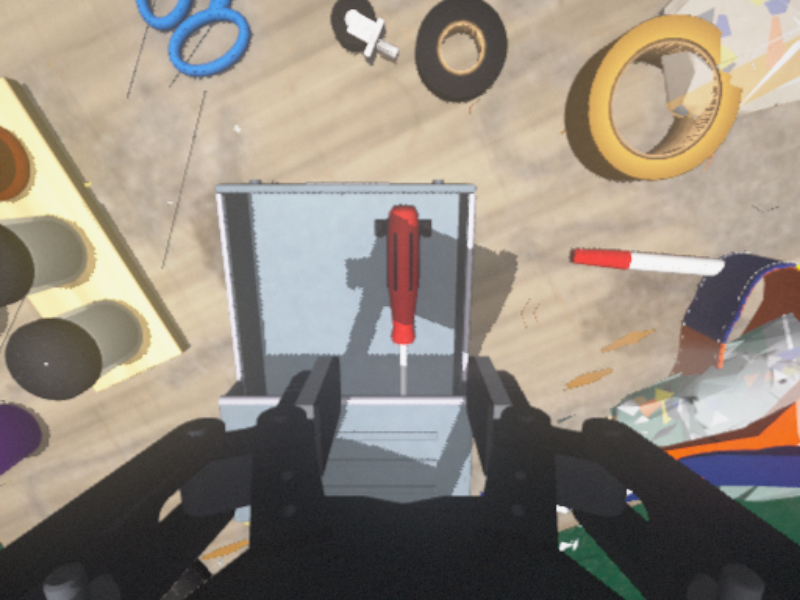

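Request:
{"api": "carry_out", "payload": {"moves": [[[-0.8,0,3],[0,0,0],4.5],[[0,0,4],[0,0,0],4.5],[[0,0,4],[0,0,0],4.5],[[0,0,4],[0,0,0],4.5],[[0,0,2.5],[0,0,0],4.5],[[0,0,1.5],[0,0,0],4.5],[[0,0,0],[0,0,0],4.5],[[0,0,0],[0,0,0],4.5]]}}

```text
clock: 11.52
eef_pos: [0.526, -0.4073, 0.0338]
ee_rot: [0.001, 0.978, -0.209, 0.001]
wrist_force: [1.0, 0.8, 0.8]
finger_gap: 0.529
grip_force: 0.0
```

Run:
```python
from h import *
s=sense(); print(s['joint_positions'],s['eef_pos'],s['ee_rot'],s['wrist_force'])
e=s['eef_pos']-np.array([.4930,-.3482,0]); print('case xy',e[:2]@[.913,-.408],e[:2]@[.408,.913])
snap('wrist','w6'); snap('side','d6')
a=cv2.imread('pics/w6.png'); b=cv2.resize(cv2.imread('pics/d6.png')[170:290,150:330],(512,341))
cv2.imwrite('pics/w6b.png',cv2.resize(np.hstack([a[:341],b]),(800,266)))
```

```text
[-7.64259087e-01  5.14345917e-01  1.62439088e+00  1.08118773e-05
  1.00015316e+00  1.22742166e+00] [ 0.5260057  -0.40725353  0.03384949] [ 7.06851541e-04  9.77937135e-01 -2.08895031e-01  1.15174739e-03] [1.0130272  0.81384391 0.79426131]
case xy 0.05422804198391061 -0.040449547540905156
```

View pics/w6b.png

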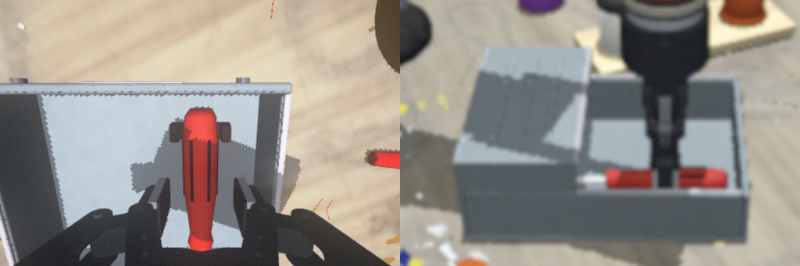

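The fingers straddle the handle evenly (fingers near columns 163 and 240, handle near 201), clear of the saddle and walls. Next I'll lower the last 2 cm and close.

Request:
{"api": "carry_out", "payload": {"moves": [[[0,0,1],[0,0,0],4.5],[[0,0,0.7],[0,0,0],4.5],[[0,0,0.3],[0,0,0],4.5],[[0,0,0],[0,0,0],3.2],[[0,0,0],[0,0,0],2],[[0,0,0],[0,0,0],1.8],[[0,0,0],[0,0,0],1.8],[[0,0,0],[0,0,0],1.8]], "grip_force": 70}}

```text
clock: 12.62
eef_pos: [0.5251, -0.4064, 0.0124]
ee_rot: [0.0, 0.978, -0.209, 0.0]
wrist_force: [0.6, 0.4, -1.1]
finger_gap: 0.288
grip_force: 68.6
```

Request:
{"api": "carry_out", "payload": {"moves": [[[0,0,-0.3],[0,0,0],1.8],[[0.1,0,-0.9],[0,0.058,0],1.8],[[0.1,0,-0.9],[0,0.058,0],1.8],[[0.1,0,-0.9],[0,0.058,0],1.8],[[0,0,0],[0,0,0],1.8]]}}

```text
clock: 13.25
eef_pos: [0.5258, -0.4069, 0.0431]
ee_rot: [0.018, 0.974, -0.209, 0.085]
wrist_force: [-0.6, 0.2, -0.2]
finger_gap: 0.283
grip_force: 68.7
```

Request:
{"api": "carry_out", "payload": {"moves": [[[0.1,0,-0.9],[0,0.058,0],1.8],[[0.1,0,-0.9],[0,0.058,0],1.8],[[0.1,0,-0.9],[0,0.058,0],1.8],[[0,0,0],[0,0,0],1.8],[[0,0,0],[0,0,0],1.8]]}}

```text
clock: 13.88
eef_pos: [0.5236, -0.4058, 0.0692]
ee_rot: [0.036, 0.963, -0.206, 0.169]
wrist_force: [-0.1, -0.3, -0.1]
finger_gap: 0.283
grip_force: 68.7
```

Run:
```python
from h import *
s=sense(); print(s['joint_positions'],s['eef_pos'],s['ee_rot'],s['wrist_force'],s['moment'],s['finger_gap'])
snap('wrist','w7'); snap('side','d7')
b=cv2.resize(cv2.imread('pics/d7.png')[120:300,130:350],(733,600))
cv2.imwrite('pics/d7b.png',b)
```

```text
[-0.82758238  0.30820804  1.87766016  0.22489832  0.64721895  1.00554932] [ 0.52358727 -0.40577518  0.06918581] [ 0.03609372  0.96324162 -0.20581268  0.16883116] [-0.05810746 -0.29833242 -0.13247283] [ 0.08550486  0.17071693 -0.00419881] 0.28304851521428065
```

View pics/d7b.png

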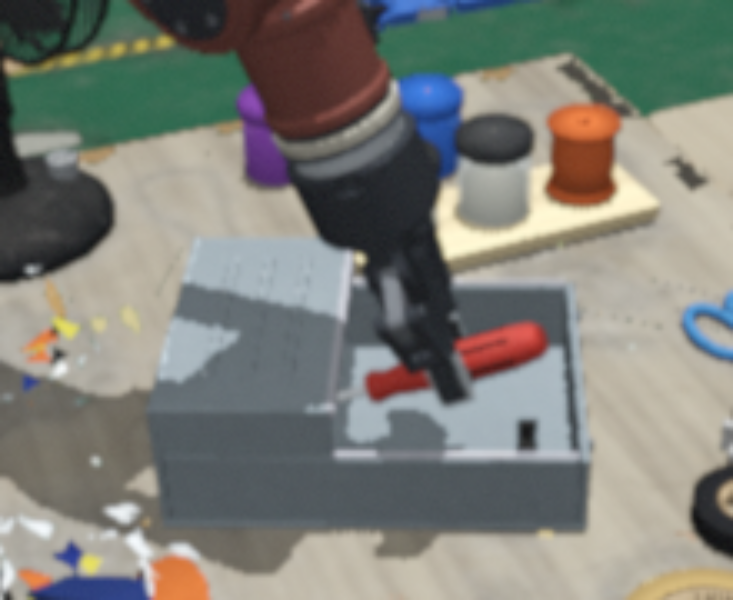

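The driver is tipped handle-up by about 20°, clear of the hood edge, and the wrist force is near zero. I'll draw it out along its own axis.

Request:
{"api": "carry_out", "payload": {"moves": [[[1,0,0],[0,0,0],1.8],[[1.5,0,0],[0,0,0],1.8],[[1.5,0,0],[0,0,0],1.8],[[1.5,0,0],[0,0,0],1.8],[[0,0,0],[0,0,0],1.8]]}}

```text
clock: 14.6
eef_pos: [0.5724, -0.428, 0.0896]
ee_rot: [0.037, 0.963, -0.205, 0.171]
wrist_force: [-0.4, 0.7, -1.5]
finger_gap: 0.283
grip_force: 68.7
```

Request:
{"api": "carry_out", "payload": {"moves": [[[1.5,0,0],[0,0,0],1.8],[[1.5,0,0],[0,0,0],1.8],[[1.5,0,0],[0,0,0],1.8],[[1.5,0,0],[0,0,0],1.8],[[1,0,0],[0,0,0],1.8],[[0,0,0],[0,0,0],1.8]]}}

```text
clock: 15.35
eef_pos: [0.6316, -0.4542, 0.1127]
ee_rot: [0.037, 0.963, -0.206, 0.17]
wrist_force: [-0.8, -0.4, 0.0]
finger_gap: 0.285
grip_force: 68.7
```

Request:
{"api": "carry_out", "payload": {"moves": [[[0.7,0,-1.9],[0,0,0],1.8],[[1,0,-2.8],[0,0,0],1.8],[[1,0,-2.8],[0,0,0],1.8],[[1,0,-2.8],[0,0,0],1.8],[[1,0,-2.8],[0,0,0],1.8],[[0.5,0,-1.4],[0,0,0],1.8],[[0,0,0],[0,0,0],1.8],[[0,0,0],[0,0,0],1.8]]}}

```text
clock: 16.35
eef_pos: [0.6292, -0.4528, 0.2641]
ee_rot: [0.035, 0.963, -0.206, 0.168]
wrist_force: [0.1, 1.1, -1.7]
finger_gap: 0.284
grip_force: 68.7
```

Run:
```python
from h import *
s=sense(); print(s['joint_positions'],np.abs(s['qvel']).max(),s['eef_pos'],s['ee_rot'],s['wrist_force'],s['moment'],s['finger_gap'])
for n,f in(('side','d8'),('scene','s8')):
    snap(n,f); X=cloud(f).reshape(-1,3); C=load(f)['p'].reshape(-1,3).astype(int)
    m=(C[:,0]>130)&(C[:,1]<80)&(C[:,2]<90)&(X[:,2]>.13)&(X[:,2]<.4)&(abs(X[:,0]-.65)<.18)&(abs(X[:,1]+.45)<.15)
    if m.sum()>20: i=np.argsort(X[m][:,2]); print(f,m.sum(),X[m][i[3]],X[m][i[-4]])
cv2.imwrite('pics/d8b.png',cv2.resize(np.hstack([cv2.imread('pics/d8.png'),cv2.imread('pics/s8.png')]),(800,300)))
```

```text
[-0.75877181  0.30964686  1.47181941  0.131436    1.03725364  1.18497183] 0.014667986905126431 [ 0.62920998 -0.45275409  0.26406409] [ 0.03543269  0.96336673 -0.20605177  0.16796352] [ 0.08362252  1.11613078 -1.73961992] [0.01870561 0.1911986  0.01681133] 0.2836376181475896
d8 313 [ 0.57781095 -0.44144203  0.26065703] [ 0.66625594 -0.47716255  0.30573316]
s8 163 [ 0.57579347 -0.43293379  0.2673444 ] [ 0.59562419 -0.45520595  0.30304162]
```

View pics/d8b.png

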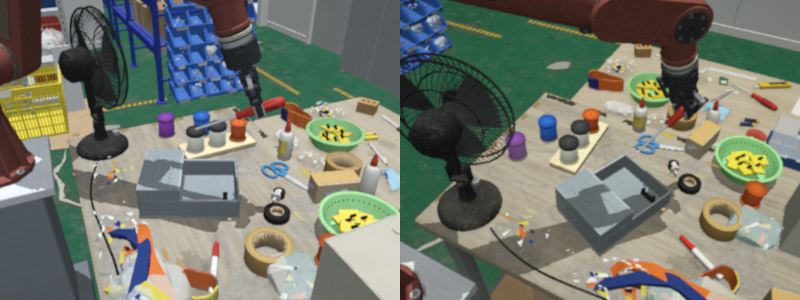

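The driver is held well above the hood, with its tip at about z 0.22 m. The three items stand in a straight row on the board. I'll let the arm settle and hand in.

Request:
{"api": "carry_out", "payload": {"moves": [[[0,0,0],[0,0,0],1.8],[[0,0,0],[0,0,0],1.8],[[0,0,0],[0,0,0],1.8],[[0,0,0],[0,0,0],1.8]]}}

```text
clock: 16.95
eef_pos: [0.6301, -0.4535, 0.266]
ee_rot: [0.036, 0.963, -0.206, 0.169]
wrist_force: [0.6, -0.1, -1.1]
finger_gap: 0.287
grip_force: 68.7
```

```bash
python3 -c "
from h import *
print(sense()['eef_pos'],sign_off())"
```

```text
the job is handed in; nothing more can be done
[ 0.63008609 -0.4534546   0.26603909] None
```

The job is handed in at about 17 s: the jar stands upright on the free near end of the board, within about 2 mm of the row line, and the screwdriver is held at rest with its lowest part about 12 cm above the hood top.

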